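Lock the silencer into the test box's push-fit outlet and switch on its blower

ROBOT

A 7-joint arm with a two-finger parallel gripper is mounted at the origin on the work surface. World frame = base frame: x ahead of the robot, y to its left, z up, the work surface at z = 0. Lengths are in m, angles in rad, forces in N, time in s.
With the tool pointing down it reaches from about 0.4 to 0.875 m from the base axis. Payload 4.4 kg.
Tool frame: the origin (TCP) lies midway between the tips of the shut fingers; the grasp point (between the pads) lies 19 mm behind it; z points along the fingers, y is the direction in which the jaws open and shut (so a half turn about z gives the same grasp; the last joint's range is limited). The gripper opens to 85 mm and grips with 20 to 120 N. Pads are 22 mm wide; open, the fingers measure 114 mm over their backs; the gripper's body (76 mm by 85 mm) begins 54 mm behind the grasp point. The pads swing forward as they close: fully open they stand 13 mm farther back than shut.
Start: joints at [1.051, 0.628, 0.038, 1.517, -0.027, 0.996, -0.02], TCP at [0.285, -0.584, 0.231] pointing down, gripper open.
Joint ranges: [-3.06, 3.06], [-0.37, 2.12], [-1.25, 1.32], [0.18, 2.47], [-1.1, 4.24], [0.23, 1.98], [-2.94, 2.94]. Speed limits (rad/s): [2.57, 2.57, 3.14, 3.14, 3.14, 3.14, 3.14].

INTERFACE

Orientations are given as a rotation vector (axis times angle).
In Python, from station import * gives the robot as it stands.
- The arm moves only by the shell command python3 -m crank 'ROWS' [FORCE]. ROWS is JSON, a list of rows, each a list of 3 entries, a list of its own where there are three numbers: the shift along the tool's x, y, z in mm, then the turn, a rotation vector about the tool's x, y, z in units of 6 degrees (1.0 is 6 degrees), then the finger opening in mm, from 0 to 85.4. A call has 1 to 8 rows; each row is the pose to reach, as a shift and turn from the pose commanded when the call began, along the tool's axes at that moment; what a row does not reach only later rows make up. A row lasts 1/10 s, in which the tool goes at most 50 mm and 8.59 degrees, less where a joint would pass 70% of its speed; a pose out of reach is approached as far as the arm can. A call with a gripper value outside its range is refused whole. The fingers move at their own pace and stop on an object; FORCE is the grip in N (left out, the last holds). Time passes only in rows, so rows that repeat a pose let the fingers close. It gives the time, the measured TCP pose, the force and the opening at its end, in the units of the state.
- state(): the state, without advancing time (a new reading comes with each control period).
- camera(name): name is "scene" or "side" or "wrist"; returns (picture, depth): 420x560x3 uint8, red, green, blue; 420x560 float32, m along the optical axis (not along the pixel's ray), 0 where there is no reading.
- get_calibration(name): a dict with "K" (3x3 intrinsics, pixels), "R" (3x3) and "t" (3): a world point X has camera coordinates R X + t. Camera axes: x right, y down, z forward; pixel columns grow to the right and rows downward; lengths in m; the calibration is good to about 2 mm. The wrist camera is an equidistant fisheye: a pixel r from the principal point sees the ray r / f radians off the axis. A picture is of the moment at which its call begins: read the wrist's pose just before it. get_calibration takes no time and is no camera call; for the wrist camera it gives the pose at the moment of the call.
- sign_off(): hands the job in, once; it reports no verdict.
The state is a dict: "clock": time; "joints": joint angles; "dq": joint speeds; "joint_torque": joint torques, N m; "position": TCP position; "orientation": TCP orientation; "contact_force": force on the tool from outside, world axes, zero at the start; "ft_torque": the same for the moment, N m; "opening": finger opening in m.
Only numpy, scipy, OpenCV 4.12 (cv2) and the standard library are available. Lean on these libraries where they do the work, as an engineer would, in place of code of your own. Each camera call takes 0.05 s, during which the arm holds its last target. There are 200 camera calls.

TASK

Take the brass silencer out of its wooden stand and push its stem down into the push-fit outlet on top of the amplifier test box until it is fully home and locked, with both latch pins dropped back in; press firmly but never with more than 20 N. Only when it is locked, throw the chrome toggle on the box over to its far side (away from the meter face) to start the blower, and leave the other things on the desk alone.

Things in the scene. Friction and masses are not known exactly. Their poses are not given: they have to be found in the camera images.
- silencer_grip (a point): The silencer (about 90 g, upright in the stand, stem down): a plain brass cylinder 30 mm in diameter and 42 mm tall on a steel stem 16 mm in diameter and 60 mm long. This point is on its axis, half-way up the brass cylinder (21 mm below its flat top, 81 mm above the stem's tip); z points up along the axis. Grasp the brass cylinder from above, any yaw.
- silencer_tip (a point): Centre of the silencer stem's lower end. From the tip up: a cone from 9 to 16 mm in diameter over 6.5 mm, 16 mm diameter up to 23 mm, a locking groove 10.4 mm in diameter from 23 to 29 mm, then 16 mm diameter up to the brass cylinder at 60 mm. z points up.
- stand: Plywood block 60 x 60 x 66 mm, fixed to the desk, origin at the centre of its underside, with an upright 20 mm through hole at its centre. The silencer starts with its stem in the hole and the brass cylinder resting on the block's top.
- testbox: Amplifier test box, a grey steel case 200 (x) x 260 (y) x 70 mm (z), fixed to the desk, origin at the centre of its underside. Its -x side carries a meter and sockets and faces about towards the robot; its -y side has a panel with a cam lock. On its top: the push-fit outlet (a square aluminium block) towards -y and the chrome toggle towards +y.
- mouth (a point): Centre of the push-fit outlet's opening, at the top face of its aluminium block (44 x 44 mm, 46 mm above the case, 116 mm above the desk); axes as the test box. Upright bore 17.2 mm in diameter with a 2 mm chamfer. The bore's hard floor, where the stem ends up, lies 36 to 54 mm below the mouth: it differs from start to start and is not measured, so it must be felt.
- pin_left (a joint): Outward travel (m) of the spring latch pin on the outlet's +y side, its dark tab showing in a window in the block's side: 0 at rest (6 mm from the bore's axis), about 0.002 while the stem's full diameter spreads it, 0 again once it has snapped into the groove, 1.5 mm before the tip meets the floor. Pin and floor sit deeper together. Once in the groove the pins hold the stem against a pull.
- pin_right (a joint): The same for the pin on the outlet's -y side. Pushing the stem's cone between the two pins takes roughly 7 to 12 N; then about 3 N while the full diameter slides by. A steep rise of force after the pins were spread means the floor. More than 25 N on the outlet, or on the box anywhere, damages it.
- toggle (a joint): Angle (rad) of the chrome toggle: 0 to 0.1 at the start = off, leaning to the test box's -x; 1.0 = on, leaning to its +x (end stop). It turns about an axis along the test box's y and stays where it is left. Pushing its upper part towards the test box's +x turns it on; a steady 1 to 3 N is enough, though the first touch may jolt more.
- toggle_tip (a point): Tip of the chrome toggle (chrome bar 10 mm thick); this point is the centre of the 26 mm ball at its end. The toggle pivots 50 mm from this point, 22 mm above the case top, on a block 70 (x) x 50 (y) x 25 mm high. The ball is 66 mm above the case at either end of its travel, 72 mm at mid-travel.
- bus_bar: Bystander: copper bus bar 110 x 25 x 6 mm lying flat, origin at the centre of its underside, long along x.
- bell: Bystander: grey steel transformer bell, 66 x 56 mm foot, 38 mm tall, origin at the centre of its underside.
- knob_cap: Bystander: black plastic knob cap, 32 mm in diameter, 18 mm tall, origin at the centre of its underside.
There are look-alikes about, which are no part of the job. There is more than one size of the part that bears silencer_grip; the job needs the middle-sized.

How it is judged:
By the outcome, as a careful person would: the job done as asked, in the order asked, and still so for the second after the job is handed in, with the robot touching nothing.
It also fails if it takes over 72 s, if anything falls off the work surface, if the arm or the gripper's body presses on something with over 40 N, if the wrist force passes 120 N, or if a joint passes its speed limit or range.

## Working session

There is one attempt and no reset: what is moved stays moved. The work goes in short steps, Python scripts to look and compute and a shell command to move; the robot and the scene stay as the last step left them, time stands still between calls to the robot, and variables do not carry over. Pictures are saved under pics/ and viewed, about 8 in all and at most 12, crops included, and the job is handed in when it is done.

```bash
ls; mkdir -p pics
cat > h.py <<'E'
from station import *
import numpy as np, cv2
def save(n,f): 
    p,d=camera(n); cv2.imwrite('pics/'+f+'.png',p[:,:,::-1]); np.save('pics/'+f+'.npy',d); c=get_calibration(n)
    np.savez('pics/'+f+'_c.npz',**{k:np.array(c[k]) for k in('K','R','t')}); return p,d
E
python3 - <<'E'
from h import *
print(state())
for n in('scene','side'): save(n,n+'0'); c=get_calibration(n); print(n,c)
a=cv2.imread('pics/scene0.png');b=cv2.imread('pics/side0.png')
E
```

```text
pics
{'clock': 0.0, 'joints': array([ 1.05118618,  0.62933424,  0.03844132,  1.51836778, -0.02700639,
        0.99625644, -0.01998536]), 'dq': array([ 0.00123128,  0.00170567,  0.00060726, -0.00029859, -0.00049806,
        0.0023297 , -0.00020216]), 'joint_torque': array([ 4.07415009e-04, -5.63398719e+01,  1.22654155e+00, -1.93448961e+01,
        1.11022656e-02,  1.04800297e-02,  3.25754195e-05]), 'position': array([ 0.28471678, -0.58364759,  0.23039682]), 'orientation': array([-3.05931057e+00, -7.06355850e-01,  6.79783690e-04]), 'contact_force': array([-0.78887801, -1.16408061, -0.36550844]), 'ft_torque': array([0.04532575, 0.03948948, 0.06526889]), 'opening': 0.08555859719800538}
scene {'K': array([[535.07784247,   0.        , 283.06104995],
       [  0.        , 535.07784247, 207.73695198],
       [  0.        ,   0.        ,   1.        ]]), 'R': array([[ 0.20675844,  0.97823188, -0.01770138],
       [ 0.77066492, -0.17398019, -0.61303057],
       [-0.60276574,  0.11310741, -0.78986086]]), 't': array([-0.05476718, -0.39751683,  1.57319524])}
side {'K': array([[445.12855211,   0.        , 288.14963747],
       [  0.        , 445.12855211, 213.41146063],
       [  0.        ,   0.        ,   1.        ]]), 'R': array([[-0.95862559, -0.28396647, -0.0200003 ],
       [-0.19620506,  0.70999187, -0.67632471],
       [ 0.2062536 , -0.64441802, -0.73633204]]), 't': array([0.53318308, 0.23742348, 0.84805979])}
```

View pics/scene0.png

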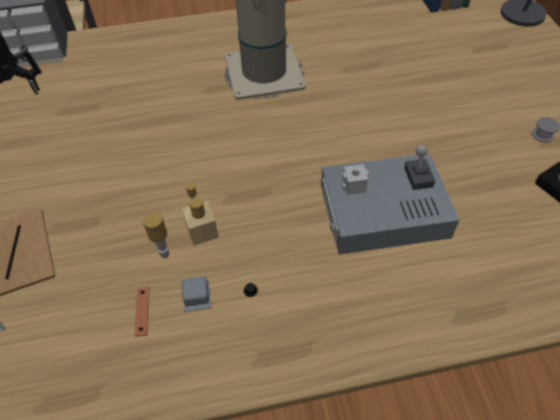

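View pics/side0.png

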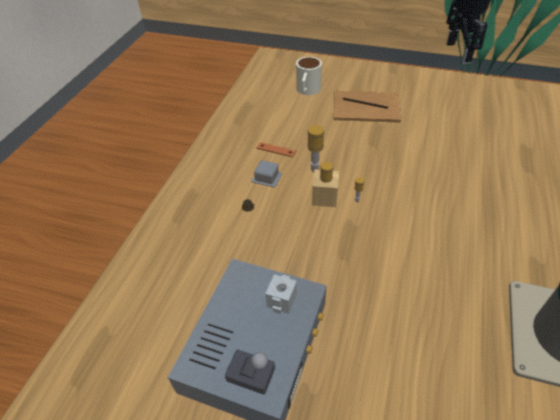

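Scene view: the brass candidates are the large one (155,228), the small one (191,190) and the middle-sized one in the stand (197,208). The outlet is at (355,178) and the toggle ball at (421,151). Side view: middle silencer at (326,172), outlet at (282,288), toggle ball at (259,360). I choose the one in the stand.

```bash
cat >> h.py <<'E'
def load(f): return cv2.imread(f'pics/{f}.png'),np.load(f'pics/{f}.npy'),np.load(f'pics/{f}_c.npz')
def cloud(d,c):
    v,u=np.mgrid[:d.shape[0],:d.shape[1]]; K=c['K']
    P=np.dstack([(u-K[0,2])/K[0,0]*d,(v-K[1,2])/K[1,1]*d,d]); return (P-c['t'])@c['R']
def ray(c,u,v,z):
    K=c['K'];r=np.array([(u-K[0,2])/K[0,0],(v-K[1,2])/K[1,1],1])@c['R'];o=-c['R'].T@c['t'];return o+r*(z-o[2])/r[2]
E
python3 - <<'E'
from h import *
for f,(sx,sy),bx in(('scene0',(197,208),(320,150,460,250)),('side0',(326,172),(170,255,335,420))):
    im,d,c=load(f);P=cloud(d,c);ok=d>0
    h,s,v=cv2.split(cv2.cvtColor(im,cv2.COLOR_BGR2HSV))
    loc=np.zeros_like(ok);loc[sy-60:sy+60,sx-60:sx+60]=1
    m=ok&loc&(P[...,2]>.05)
    n,l,st,ce=cv2.connectedComponentsWithStats(m.astype(np.uint8))
    for i in range(1,n):
        if st[i,4]>20:
            q=P[l==i]; zt=np.percentile(q[:,2],97); print(f,'blob',ce[i].round(),st[i,4],'top',zt.round(3),(q[q[:,2]>zt-.008]).mean(0).round(4))
    loc[:]=0;loc[bx[1]:bx[3],bx[0]:bx[2]]=1
    t=ok&loc&(abs(P[...,2]-.07)<.006)
    r=cv2.minAreaRect(P[t][:,:2].astype(np.float32)*1000);print('box',r,cv2.boxPoints(r).round(0).tolist(),t.sum())
    o=ok&loc&(abs(P[...,2]-.116)<.005)
    n,l,st,ce=cv2.connectedComponentsWithStats((ok&loc&(P[...,2]>.105)).astype(np.uint8))
    for i in range(1,n):
        if st[i,4]>10: q=P[l==i];print('high',ce[i].round(),st[i,4],np.median(q,0).round(4),((q.max(0)+q.min(0))/2).round(4),q[:,2].max().round(3))
    im2=im[bx[1]-10:bx[3],bx[0]-10:bx[2]+10]
S=load('scene0')[0][120:250,140:260];cv2.imwrite('pics/crop1.png',np.hstack([cv2.resize(S,None,fx=4.5,fy=4.5)]))
E
```

```text
scene0 blob [191. 189.] 110 top 0.076 [ 0.4531 -0.2538  0.073 ]
scene0 blob [199. 215.] 809 top 0.11 [ 0.5326 -0.2437  0.1083]
scene0 blob [156. 228.] 619 top 0.141 [ 0.5823 -0.3325  0.1381]
box ((566.3206787109375, 176.4997100830078), (265.0907287597656, 205.7927703857422), 86.92589569091797) [[456.0, 50.0], [662.0, 39.0], [676.0, 303.0], [471.0, 314.0]] 6955
high [421. 159.] 146 [0.5321 0.2566 0.1248] [0.5347 0.259  0.1271] 0.149
high [356. 174.] 421 [0.5357 0.1078 0.1159] [0.5323 0.1078 0.1134] 0.122
side0 blob [316. 140.] 473 top 0.138 [ 0.5809 -0.3277  0.136 ]
side0 blob [326. 178.] 633 top 0.108 [ 0.5314 -0.2393  0.1059]
side0 blob [359. 183.] 100 top 0.073 [ 0.4525 -0.2498  0.0704]
box ((568.5270385742188, 177.02938842773438), (263.019287109375, 200.9214324951172), 86.88490295410156) [[461.0, 51.0], [662.0, 40.0], [676.0, 303.0], [475.0, 314.0]] 12672
high [281. 289.] 612 [0.534  0.1131 0.1148] [0.5344 0.1103 0.1116] 0.118
high [258. 361.] 257 [0.522  0.2641 0.1453] [0.5275 0.2613 0.1284] 0.151
```

View pics/crop1.png

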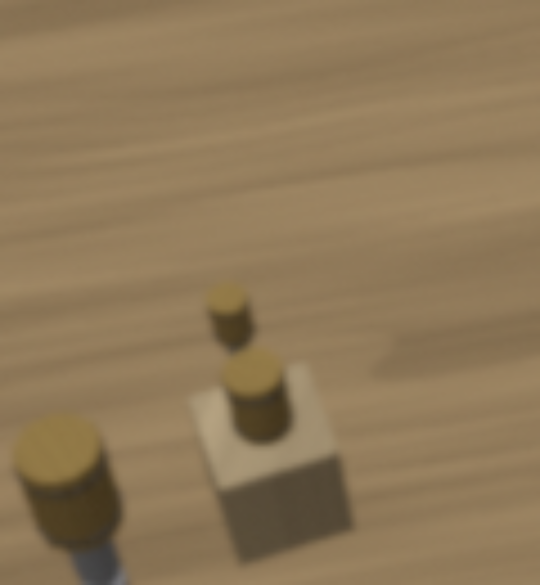

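Close crop: the stand holds the middle-sized silencer, the small and large ones stand beside it. Measured heights (top 0.108, mouth 0.116, ball about 0.14) match the description.

```bash
cat >> h.py <<'E'
from scipy.spatial.transform import Rotation as Ro
def to(p,yaw=None):
    """tool-frame shift in mm (and turn in units) to world TCP p, tool straight down, jaw-frame x at yaw deg"""
    s=state();R=Ro.from_rotvec(s['orientation']);M=R.as_matrix()
    y=np.degrees(np.arctan2(M[1,0],M[0,0])) if yaw is None else yaw
    T=Ro.from_euler('z',y,degrees=True)*Ro.from_euler('x',180,degrees=True)
    print('pos',s['position'].round(4),'yaw',round(y,1),'F',s['contact_force'].round(2),'t',s['clock'],'shift',(M.T@(np.array(p)-s['position'])*1000).round(1),'turn',np.degrees((R.inv()*T).as_rotvec()/6).round(2))
E
python3 -c "
from h import *
to([.532,-.2415,.2]);print(get_calibration('wrist'))"
```

```text
pos [ 0.2847 -0.5837  0.2305] yaw 26.0 F [-0.31 -0.64  0.07] t 0.1 shift [ 372.2 -199.1   30.8] turn [-0.02  0.   -0.  ]
{'K': array([[325.1922621 ,   0.        , 279.90455252],
       [  0.        , 325.1922621 , 209.94052774],
       [  0.        ,   0.        ,   1.        ]]), 'R': array([[ 0.43783828, -0.89905315, -0.0010352 ],
       [-0.86412405, -0.42114511,  0.27554748],
       [-0.2481678 , -0.11975069, -0.9612869 ]]), 't': array([-0.64843559, -0.03529136,  0.3790417 ])}
```

```bash
python3 -m crank '[[[40,-21,0],[0,0,0],60],[[84,-45,0],[0,0,0],50],[[128,-68,0],[0,0,0],50],[[172,-92,0],[0,0,0],50],[[216,-116,0],[0,0,0],50],[[260,-139,0],[0,0,0],50],[[304,-163,10],[0,0,0],50],[[344,-184,20],[0,0,0],50]]' 40; python3 -m crank '[[[18,-10,8],[0,0,0],50],[[28,-15,11],[0,0,0],50],[[28,-15,11],[0,0,0],50],[[28,-15,11],[0,0,0],50]]'
python3 - <<'E'
from h import *
to([.532,-.2415,.075]); p,d=save('wrist','w1')
E
```

```text
clock: 0.9
position: [0.5146, -0.2659, 0.2112]
orientation: [3.061, 0.708, 0.001]
contact_force: [1.1, -0.0, 1.0]
opening: 0.0497
clock: 1.3
position: [0.5311, -0.2442, 0.2004]
orientation: [3.061, 0.703, -0.002]
contact_force: [0.0, 0.7, 0.1]
opening: 0.0499
pos [ 0.5311 -0.2442  0.2004] yaw 25.9 F [0.01 0.72 0.1 ] t 1.3 shift [  2.1  -2.1 125.4] turn [0.01 0.01 0.  ]
```

View pics/w1.png

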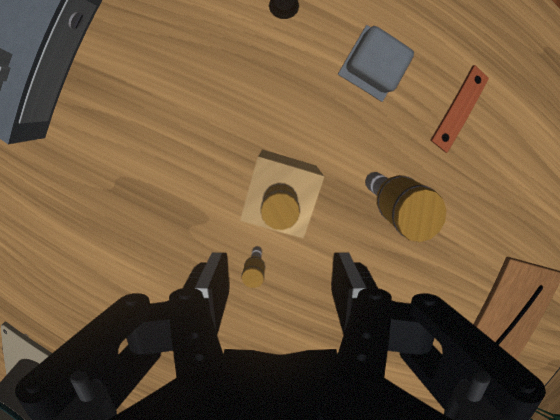

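Wrist view: top of the silencer in its stand at (280,211), small one at (253,278), large one at (418,216). Next: circle fit and ray cast at z = 0.108.

```bash
cat >> h.py <<'E'
def fray(c,u,v,z):
    K=c['K'];x,y=u-K[0,2],v-K[1,2];r=np.hypot(x,y);th=r/K[0,0]
    e=np.array([np.sin(th)*x/max(r,1e-9),np.sin(th)*y/max(r,1e-9),np.cos(th)])@c['R'];o=-c['R'].T@c['t'];return o+e*(z-o[2])/e[2]
E
python3 - <<'E'
from h import *
im,d,c=load('w1');h,s,v=cv2.split(cv2.cvtColor(im,cv2.COLOR_BGR2HSV))
print('hsv',h[211,280],s[211,280],v[211,280],'stand',h[185,310],s[185,310],v[185,310], 'd',d[211,280])
m=((s>150)&(v>110)).astype(np.uint8);m[:180]=0;m[245:]=0;m[:,:250]=0;m[:,310:]=0
q=max(cv2.findContours(m,0,1)[0],key=cv2.contourArea);(u,w),r=cv2.minEnclosingCircle(q);print(u,w,r,cv2.contourArea(q))
p=fray(c,u,w,.108);print(p,'diam',np.linalg.norm(fray(c,u-r,w,.108)-fray(c,u+r,w,.108)))
to([p[0],p[1],.075])
E
```

```text
hsv 18 162 153 stand 18 102 178 d 0.24526279
279.8333435058594 210.8333282470703 18.566783905029297 985.5
[ 0.53232234 -0.24330657  0.108     ] diam 0.02803871344559388
pos [ 0.531  -0.2447  0.2007] yaw 25.8 F [ 0.65 -0.41  0.33] t 1.35 shift [  1.9  -0.8 125.6] turn [0.01 0.01 0.  ]
```

```bash
python3 -m crank '[[[2,-1,40],[0,0,0],50],[[2,-1,80],[0,0,0],50],[[2,-1,105],[0,0,0],50],[[2,-1,115],[0,0,0],50],[[2,-1,115],[0,0,0],50],[[2,-1,115],[0,0,0],50]]'; python3 -c "
from h import *
to([.5323,-.2433,.072])"
```

```text
clock: 1.95
position: [0.534, -0.2418, 0.0866]
orientation: [3.06, 0.704, 0.003]
contact_force: [0.8, 0.5, -0.5]
opening: 0.05
pos [ 0.534  -0.2418  0.0866] yaw 25.9 F [ 0.79  0.54 -0.54] t 1.95 shift [-2.2  0.5 14.6] turn [ 0.02 -0.01 -0.  ]
```

```bash
python3 -m crank '[[[-1,0,14],[0,0,0],50],[[-1,0,14],[0,0,0],40],[[-1,0,14],[0,0,0],25],[[-1,0,14],[0,0,0],15],[[-1,0,14],[0,0,0],15],[[-1,0,14],[0,0,0],15],[[-1,0,14],[0,0,0],15]]' 60; python3 -m crank '[[[0,0,-5],[0,0,0],15],[[0,0,-40],[0,0,0],15],[[0,0,-80],[0,0,0],15],[[0,0,-120],[0,0,0],15],[[0,0,-145],[0,0,0],15],[[0,0,-145],[0,0,0],15]]'
python3 - <<'E'
from h import *
to([.535,.110,.23]);p,d=save('wrist','w2');save('side','s2')
E
```

```text
clock: 2.65
position: [0.533, -0.2415, 0.0717]
orientation: [3.06, 0.706, 0.001]
contact_force: [1.5, -3.1, 0.7]
opening: 0.0282
clock: 3.25
position: [0.5344, -0.2409, 0.2203]
orientation: [3.058, 0.707, 0.009]
contact_force: [-0.4, 0.0, -1.8]
opening: 0.0287
pos [ 0.5344 -0.2409  0.2203] yaw 26.0 F [-0.44  0.02 -1.76] t 3.25 shift [ 154.6 -314.9  -10.2] turn [ 0.04 -0.05 -0.  ]
```

View pics/w2.png

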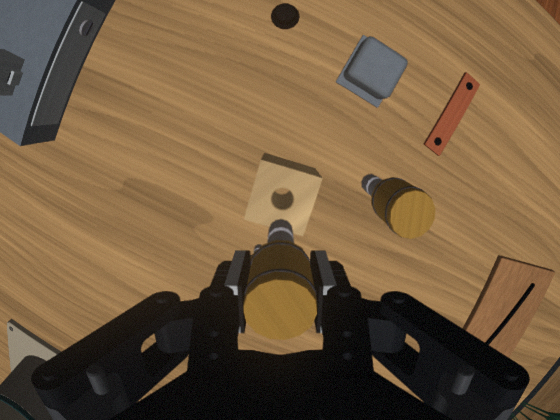

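Silencer held upright (top at 281,308, tip at 280,222), stand hole empty at (283,199).

```bash
python3 -m crank '[[[10,-30,0],[0,0,0],15],[[25,-70,0],[0,0,0],15],[[41,-113,0],[0,0,0],15],[[57,-156,0],[0,0,0],15],[[73,-200,0],[0,0,0],15],[[89,-243,0],[0,0,0],15],[[103,-283,0],[0,0,0],15],[[115,-315,0],[0,0,0],15]]';  python3 -m crank '[[[0,0,0],[0,0,0],15],[[0,0,0],[0,0,0],15],[[0,0,0],[0,0,0],15]]'
python3 - <<'E'
from h import *
to([.535,.110,.206]);p,d=save('wrist','w3');save('side','s3');save('scene','c3')
E
```

```text
clock: 4.15
position: [0.4953, 0.0954, 0.2145]
orientation: [-3.059, -0.71, 0.007]
contact_force: [-0.1, -0.4, -1.1]
opening: 0.0291
clock: 4.45
position: [0.497, 0.0912, 0.2153]
orientation: [3.061, 0.704, -0.004]
contact_force: [-0.5, -0.8, -1.6]
opening: 0.0286
pos [0.497  0.0912 0.2153] yaw 25.9 F [-0.46 -0.79 -1.55] t 4.45 shift [42.4 -0.3  9.2] turn [0.   0.03 0.  ]
```

View pics/w3.png

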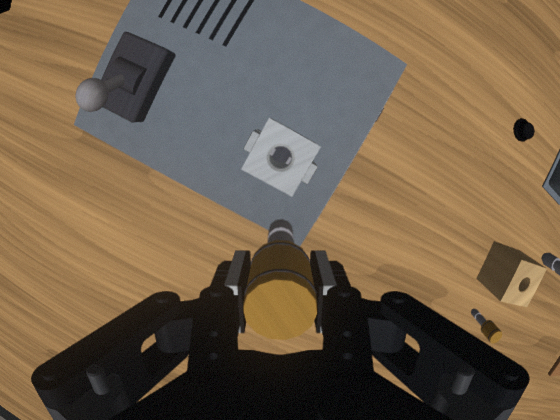

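Wrist view: outlet mouth at (280,157), pin tabs at its sides, stem tip around (280,222), toggle ball at (91,95).

Run:
```python
from h import *
im,d,c=load('w3');g=cv2.cvtColor(im,cv2.COLOR_BGR2GRAY)
roi=g[120:200,240:325]
m=(roi>150).astype(np.uint8)
q=max(cv2.findContours(m,0,1)[0],key=cv2.contourArea);r=cv2.minAreaRect(q);print('block',np.array(r[0])+[240,120],r[1:])
mm=(g<130).astype(np.uint8);mm[:140]=0;mm[175:]=0;mm[:,:262]=0;mm[:,298:]=0
q=max(cv2.findContours(mm,0,1)[0],key=cv2.contourArea);(u,v),rr=cv2.minEnclosingCircle(q);print('bore',u,v,rr)
M=fray(c,u,v,.116);print('mouth',M, 'diam',np.linalg.norm(fray(c,u-rr,v,.116)-fray(c,u+rr,v,.116)),'block c',fray(c,r[0][0]+240,r[0][1]+120,.116))
print('tip ray at z .148', [fray(c,280,vv,.149).round(4) for vv in(216,220,224)])
print('ball',fray(c,91,95,.138), 'cam',(-c['R'].T@c['t']).round(3))
from numpy import s_
A=cv2.resize(im[100:260,220:340],None,fx=3.4,fy=3.4,interpolation=2)
s,_,_=load('s3');k,_,_=load('c3')
c1=load('side0')[2];K=c1['K'];P=np.array([.497,.0912,.15]);x=K@(c1['R']@P+c1['t']);x=(x[:2]/x[2]).astype(int);print(x)
B=cv2.resize(s[x[1]-70:x[1]+66,x[0]-50:x[0]+50],(400,544),interpolation=2)
cv2.imwrite('pics/crop3.png',np.hstack([A,B]))
```

```text
block [280.23439026 156.92913437] ((72.94245910644531, 58.08322525024414), 28.178592681884766)
bore 280.0 157.5 12.093486785888672
mouth [0.5341241  0.10944165 0.116     ] diam 0.01808374694197974 block c [0.53458876 0.1094721  0.116     ]
tip ray at z .148 [array([0.5022, 0.094 , 0.149 ]), array([0.4996, 0.0928, 0.149 ]), array([0.497 , 0.0915, 0.149 ])]
ball [0.52207891 0.26057998 0.138     ] cam [0.56  0.122 0.358]
[304 272]
```

View pics/crop3.png

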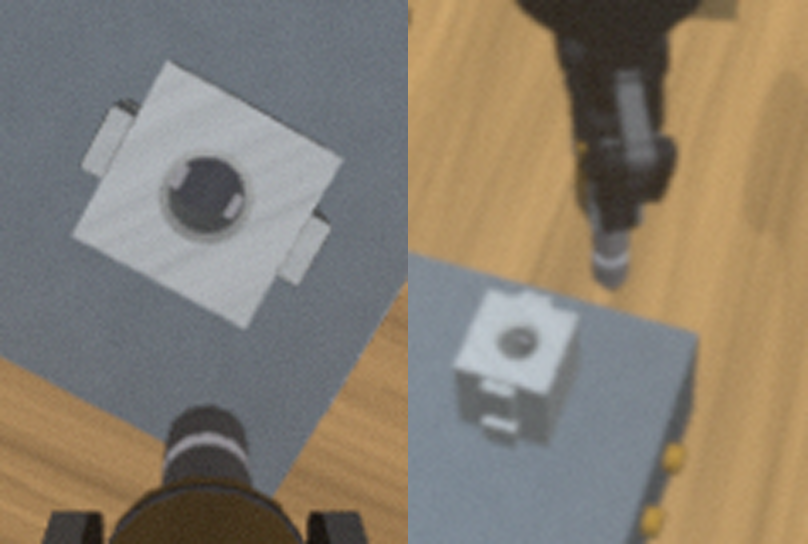

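Crop: tip and mouth share the image column 280; tip is about 41.5 mm short of the mouth along tool x, and the side view agrees.

```bash
python3 -m crank '[[[20,0,0],[0,0,0],15],[[36,0,0],[0,0,0],15],[[41.5,0,10],[0,0,0],15],[[41.5,0,22],[0,0,0],15],[[41.5,0,26],[0,0,0],15],[[41.5,0,26],[0,0,0],15],[[41.5,0,26],[0,0,0],15]]'
python3 - <<'E'
from h import *
to([.5341,.1094,.186]);save('wrist','w4');save('side','s4');save('scene','c4');to([.5341,.1094,.186])
A=load('w4')[0][120:260,220:340];B=load('s4')[0][230:330,240:340];C=load('c4')[0][130:210,310:390]
cv2.imwrite('pics/crop4.png',np.hstack([cv2.resize(x,(int(x.shape[1]*400/x.shape[0]),400),interpolation=2) for x in(A,B)]))
E
```

```text
clock: 5.3
position: [0.5346, 0.1104, 0.1901]
orientation: [3.061, 0.706, -0.001]
contact_force: [-0.2, -0.4, -0.0]
opening: 0.0287
pos [0.5346 0.1104 0.1901] yaw 26.0 F [-0.23 -0.41 -0.03] t 5.3 shift [-0.9  0.7  4.1] turn [-0.    0.01 -0.  ]
pos [0.5352 0.1107 0.1907] yaw 26.0 F [ 0.24  0.24 -0.27] t 5.45 shift [-1.6  0.7  4.7] turn [ 0.   -0.01 -0.  ]
```

View pics/crop4.png

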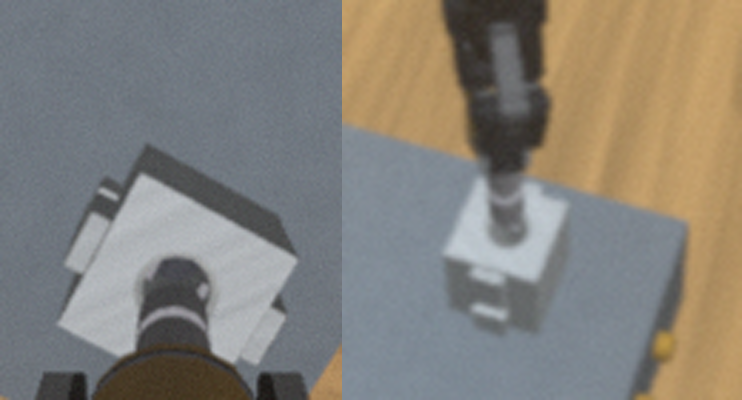

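Tip is over the bore in both views. Going down in small steps.

```bash
python3 -m crank '[[[-0.8,0.3,3],[0,0,0],15],[[-0.8,0.3,6],[0,0,0],15],[[-0.8,0.3,8],[0,0,0],15],[[-0.8,0.3,10],[0,0,0],15],[[-0.8,0.3,11],[0,0,0],15],[[-0.8,0.3,12],[0,0,0],15]]';python3 -m crank '[[[0,0,1],[0,0,0],15],[[0,0,2],[0,0,0],15],[[0,0,3],[0,0,0],15],[[0,0,4],[0,0,0],15]]'
```

```text
clock: 6.05
position: [0.5345, 0.1102, 0.1782]
orientation: [-3.061, -0.707, 0.0]
contact_force: [0.2, -0.7, -1.4]
opening: 0.0285
clock: 6.45
position: [0.5348, 0.1101, 0.1744]
orientation: [3.061, 0.707, 0.001]
contact_force: [0.3, -1.1, -1.4]
opening: 0.0284
```

```bash
python3 -m crank '[[[0,0,1],[0,0,0],15],[[0,0,2],[0,0,0],15],[[0,0,3],[0,0,0],15],[[0,0,4],[0,0,0],15]]';python3 -m crank '[[[0,0,1],[0,0,0],15],[[0,0,2],[0,0,0],15],[[0,0,3],[0,0,0],15],[[0,0,3],[0,0,0],15]]'
```

```text
clock: 6.85
position: [0.5348, 0.1101, 0.1704]
orientation: [3.061, 0.707, 0.001]
contact_force: [0.7, -0.0, -0.4]
opening: 0.0285
clock: 7.25
position: [0.5349, 0.11, 0.1678]
orientation: [3.061, 0.706, 0.001]
contact_force: [0.3, -0.5, 4.1]
opening: 0.0286
```

```bash
python3 -m crank '[[[0,0,1],[0,0,0],15],[[0,0,2],[0,0,0],15],[[0,0,2],[0,0,0],15]]'
```

```text
clock: 7.55
position: [0.535, 0.1103, 0.166]
orientation: [-3.061, -0.707, -0.002]
contact_force: [0.4, -0.7, 6.4]
opening: 0.0284
```

```bash
python3 -m crank '[[[0,0,1],[0,0,0],15],[[0,0,1],[0,0,0],15]]';python3 -m crank '[[[0,0,1],[0,0,0],15],[[0,0,1],[0,0,0],15]]'
```

```text
clock: 7.75
position: [0.535, 0.1101, 0.1644]
orientation: [3.061, 0.707, 0.002]
contact_force: [1.9, -0.2, -2.4]
opening: 0.0291
clock: 7.95
position: [0.5348, 0.1101, 0.1632]
orientation: [3.061, 0.707, 0.001]
contact_force: [0.4, -1.0, 0.4]
opening: 0.0285
```

```bash
python3 -m crank '[[[0,0,1],[0,0,0],15],[[0,0,1],[0,0,0],15]]'; python3 -m crank '[[[0,0,1],[0,0,0],15],[[0,0,1],[0,0,0],15]]'
```

```text
clock: 8.15
position: [0.5348, 0.1101, 0.1623]
orientation: [3.061, 0.707, 0.001]
contact_force: [2.2, -1.4, 2.3]
opening: 0.0285
clock: 8.35
position: [0.5348, 0.1101, 0.1613]
orientation: [3.061, 0.707, 0.001]
contact_force: [0.9, -1.3, 2.8]
opening: 0.0287
```

```bash
python3 -m crank '[[[0,0,1.5],[0,0,0],15],[[0,0,3],[0,0,0],15],[[0,0,4.5],[0,0,0],15],[[0,0,6],[0,0,0],15]]'; python3 -m crank '[[[0,0,1],[0,0,0],15],[[0,0,2],[0,0,0],15],[[0,0,3],[0,0,0],15]]'
```

```text
clock: 8.75
position: [0.5348, 0.1101, 0.1553]
orientation: [3.061, 0.707, 0.001]
contact_force: [1.6, -1.1, 4.4]
opening: 0.0287
clock: 9.05
position: [0.5348, 0.1101, 0.1523]
orientation: [3.061, 0.707, 0.001]
contact_force: [2.1, -1.1, 4.2]
opening: 0.0289
```

```bash
python3 -m crank '[[[0,0,1],[0,0,0],15],[[0,0,2],[0,0,0],15]]'; python3 -m crank '[[[0,0,0.7],[0,0,0],15],[[0,0,0.7],[0,0,0],15]]'
```

```text
clock: 9.25
position: [0.5348, 0.1101, 0.1503]
orientation: [3.061, 0.707, 0.001]
contact_force: [3.4, -1.0, 4.5]
opening: 0.0289
clock: 9.45
position: [0.5347, 0.1101, 0.1495]
orientation: [3.061, 0.707, 0.0]
contact_force: [3.6, -0.9, 4.0]
opening: 0.0285
```

```bash
python3 -m crank '[[[0.4,0,0.7],[0,0,0],15],[[0.4,0,0.7],[0,0,0],15]]'; python3 -m crank '[[[0,0,0.6],[0,0,0],15],[[0,0,0.6],[0,0,0],15]]'
```

```text
clock: 9.65
position: [0.5348, 0.1102, 0.1488]
orientation: [3.061, 0.707, -0.0]
contact_force: [2.2, -1.7, 3.4]
opening: 0.0287
clock: 9.85
position: [0.5348, 0.1102, 0.1482]
orientation: [3.061, 0.707, -0.0]
contact_force: [2.1, -1.5, 3.7]
opening: 0.0288
```

```bash
python3 -m crank '[[[0,0,0.6],[0,0,0],15],[[0,0,0.6],[0,0,0],15]]'; python3 -m crank '[[[0,0,0.5],[0,0,0],15],[[0,0,0.5],[0,0,0],15]]'
```

```text
clock: 10.05
position: [0.5348, 0.1102, 0.1476]
orientation: [3.061, 0.707, -0.0]
contact_force: [3.2, -1.9, 2.8]
opening: 0.0286
clock: 10.25
position: [0.5349, 0.1102, 0.1471]
orientation: [3.061, 0.707, -0.0]
contact_force: [2.2, -2.6, 3.8]
opening: 0.0287
```

```bash
python3 -m crank '[[[0.2,0.2,0.5],[0,0,0],15],[[0.2,0.2,0.5],[0,0,0],15]]'; python3 -m crank '[[[0,0,0.5],[0,0,0],15],[[0,0,0.5],[0,0,0],15]]'
```

```text
clock: 10.45
position: [0.5349, 0.1102, 0.1463]
orientation: [3.061, 0.707, -0.001]
contact_force: [2.8, -1.5, 0.3]
opening: 0.0287
clock: 10.65
position: [0.5349, 0.1102, 0.1459]
orientation: [3.061, 0.707, -0.001]
contact_force: [2.5, -2.0, -1.2]
opening: 0.0288
```

```bash
python3 -m crank '[[[0,0,0.5],[0,0,0],15],[[0,0,0.5],[0,0,0],15]]'; python3 -m crank '[[[0,0,0.4],[0,0,0],15],[[0,0,0.4],[0,0,0],15]]'
```

```text
clock: 10.85
position: [0.5349, 0.1102, 0.1456]
orientation: [-3.061, -0.707, 0.001]
contact_force: [2.2, -1.9, -0.4]
opening: 0.0285
clock: 11.05
position: [0.535, 0.1102, 0.1452]
orientation: [-3.061, -0.707, 0.001]
contact_force: [2.3, -2.5, 0.4]
opening: 0.0282
```

Vertical force fell to zero at 0.1463, so the pins have snapped in; the floor should follow at about 0.145.

```bash
python3 -m crank '[[[0,0,0.3],[0,0,0],15],[[0,0,0.3],[0,0,0],15]]'; python3 -m crank '[[[0,0,0.3],[0,0,0],15],[[0,0,0.3],[0,0,0],15]]'
```

```text
clock: 11.25
position: [0.535, 0.1103, 0.145]
orientation: [-3.061, -0.707, 0.001]
contact_force: [1.9, -1.8, -0.8]
opening: 0.0284
clock: 11.45
position: [0.535, 0.1103, 0.1447]
orientation: [-3.061, -0.707, 0.0]
contact_force: [0.3, -1.7, -0.5]
opening: 0.0287
```

```bash
python3 -m crank '[[[0,0,0.3],[0,0,0],15],[[0,0,0.3],[0,0,0],15]]'
```

```text
clock: 11.65
position: [0.5351, 0.1103, 0.1447]
orientation: [-3.061, -0.707, 0.0]
contact_force: [0.3, -1.4, 4.2]
opening: 0.0285
```

```bash
python3 -m crank '[[[0,0,0.3],[0,0,0],15],[[0,0,0.3],[0,0,0],15]]'
```

```text
clock: 11.85
position: [0.5352, 0.1103, 0.1446]
orientation: [-3.061, -0.707, -0.0]
contact_force: [0.2, -1.5, 6.9]
opening: 0.0291
```

```bash
python3 -c "
from h import *
save('scene','c5');save('side','s5');save('wrist','w5');to([.535,.11,.145])
A=load('w5')[0][120:260,220:340];B=load('s5')[0][240:340,240:340]
cv2.imwrite('pics/crop5.png',np.hstack([cv2.resize(x,(int(x.shape[1]*400/x.shape[0]),400),interpolation=2) for x in(A,B)]))
"
```

```text
pos [0.5352 0.1104 0.1446] yaw 26.0 F [ 0.35 -2.43  6.6 ] t 12.0 shift [-0.4  0.3 -0.4] turn [-0. -0.  0.]
```

View pics/crop5.png

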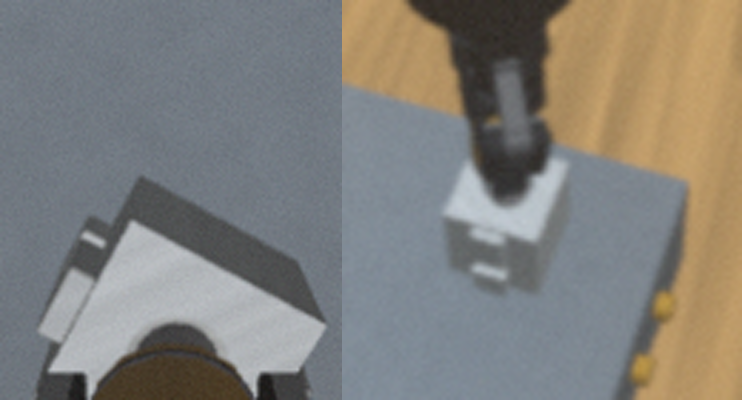

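Stem is seated in the outlet, brass above the block. Pressing a bit more firmly, then a gentle pull test.

```bash
python3 -m crank '[[[0,0,0.4],[0,0,0],15],[[0,0,0.4],[0,0,0],15]]'; python3 -m crank '[[[0,0,-1.0],[0,0,0],15],[[0,0,-2],[0,0,0],15],[[0,0,-2.5],[0,0,0],15]]'
```

```text
clock: 12.2
position: [0.5353, 0.1104, 0.1446]
orientation: [-3.061, -0.707, -0.001]
contact_force: [-0.0, -0.8, 9.3]
opening: 0.0287
clock: 12.5
position: [0.535, 0.1102, 0.1458]
orientation: [-3.061, -0.707, 0.001]
contact_force: [1.5, -1.6, -2.6]
opening: 0.0284
```

```bash
python3 -m crank '[[[0,0,-0.5],[0,0,0],15],[[0,0,-0.5],[0,0,0],15]]'; python3 -m crank '[[[0,0,-0.5],[0,0,0],15],[[0,0,-0.5],[0,0,0],15]]'
```

```text
clock: 12.7
position: [0.535, 0.1102, 0.1463]
orientation: [-3.061, -0.707, 0.001]
contact_force: [1.5, -1.2, -3.8]
opening: 0.0289
clock: 12.9
position: [0.5348, 0.1102, 0.1465]
orientation: [3.061, 0.707, -0.002]
contact_force: [3.9, -0.6, -10.0]
opening: 0.0286
```

Holds against a 10 N pull: locked. Pushing back home (about 9 N), then releasing.

```bash
python3 -m crank '[[[0,0,1.5],[0,0,0],15],[[0,0,2.5],[0,0,0],15],[[0,0,3.2],[0,0,0],15],[[0,0,3.4],[0,0,0],15],[[0,0,3.5],[0,0,0],15]]'; python3 -m crank '[[[0,0,-0.8],[0,0,0],15],[[0,0,-0.8],[0,0,0],40],[[0,0,-0.8],[0,0,0],55],[[0,0,-0.8],[0,0,0],55],[[0,0,-0.8],[0,0,0],55],[[0,0,-10],[0,0,0],55],[[0,0,-40],[0,0,0],55],[[0,0,-80],[0,0,0],55]]'
python3 - <<'E'
from h import *
for i in range(2): to([.5,.26,.2])
save('scene','c6');save('side','s6');save('wrist','w6')
E
```

```text
clock: 13.4
position: [0.5353, 0.1104, 0.1447]
orientation: [-3.061, -0.707, -0.001]
contact_force: [-0.7, -1.5, 4.3]
opening: 0.0287
clock: 14.2
position: [0.5338, 0.11, 0.2237]
orientation: [3.061, 0.707, -0.006]
contact_force: [0.4, 0.1, 0.2]
opening: 0.055
pos [0.5338 0.11   0.2237] yaw 26.0 F [0.45 0.05 0.23] t 14.2 shift [  35.4 -149.7   23.7] turn [-0.01  0.04 -0.  ]
pos [0.5338 0.11   0.2237] yaw 26.0 F [0.45 0.05 0.23] t 14.2 shift [  35.4 -149.7   23.7] turn [-0.01  0.04 -0.  ]
```

View pics/w6.png

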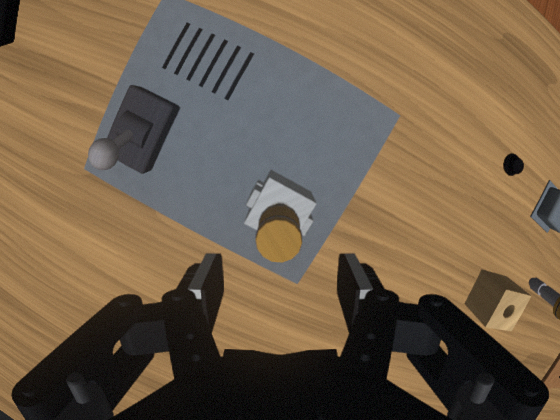

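Silencer stands seated at (280,240) with no gripper contact; toggle ball at (103,154), still off, leaning to -x.

Run:
```python
from h import *
im,d,c=load('w6');g=cv2.cvtColor(im,cv2.COLOR_BGR2GRAY)
m=(g>115).astype(np.uint8);m[:135]=0;m[175:]=0;m[:,:84]=0;m[:,124:]=0
hsv=cv2.cvtColor(im,cv2.COLOR_BGR2HSV);m[hsv[...,1]>60]=0
q=max(cv2.findContours(m,0,1)[0],key=cv2.contourArea);(u,v),r=cv2.minEnclosingCircle(q);print(u,v,r)
b=fray(c,u,v,.137);print('ball',b,fray(c,103,154,.137))
for f,(x0,x1,y0,y1) in(('c6',(340,375,140,200)),('s6',(255,310,230,320))):
    im,d,cc=load(f);P=cloud(d,cc)[y0:y1,x0:x1].reshape(-1,3);h=P[(P[:,2]>.155)&(P[:,2]<.195)&(np.hypot(P[:,0]-.535,P[:,1]-.11)<.03)];print(f,'sil top',np.percentile(h[:,2],[50,95]).round(4),h[h[:,2]>.175].mean(0).round(4),len(h))
a=np.radians(-3.1);e=np.array([np.cos(a),np.sin(a),0])
s=b-.046*e;print('start',s);to([s[0],s[1],.2237],-3.1)
s=b;to([s[0],s[1],.13],-3.1)
```

```text
98.42857360839844 156.2857208251953 11.29394245147705
ball [0.51706101 0.26294866 0.137     ] [0.52050438 0.25946812 0.137     ]
c6 sil top [0.1793 0.1835] [0.5351 0.1077 0.1809] 231
s6 sil top [0.1789 0.1817] [0.5327 0.1143 0.1799] 285
start [0.47112832 0.26543629 0.137     ]
pos [0.5372 0.1107 0.2269] yaw -3.1 F [0.19 0.38 0.4 ] t 14.35 shift [   8.4 -168.1    3. ] turn [-0.   -0.06  4.85]
pos [0.5372 0.1107 0.2269] yaw -3.1 F [0.19 0.38 0.4 ] t 14.35 shift [  48.  -145.8   97. ] turn [-0.   -0.06  4.85]
```

```bash
python3 -m crank '[[[2,-35,0],[0,0,1.2],40],[[5,-80,0],[0,0,2.4],20],[[8,-120,0],[0,0,3.6],0],[[10,-155,0],[0,0,4.8],0],[[10,-164,0],[0,0,4.85],0],[[10,-164,0],[0,0,4.85],0],[[10,-164,0],[0,0,4.85],0]]'
python3 - <<'E'
from h import *
to([.474,.2625,.130],-3.1);save('wrist','w7');to([.474,.2625,.130],-3.1)
E
```

```text
clock: 15.05
position: [0.4726, 0.2605, 0.2234]
orientation: [3.139, -0.085, -0.0]
contact_force: [0.5, -0.4, 0.1]
opening: -0.0003
pos [0.4726 0.2605 0.2234] yaw -3.1 F [ 0.48 -0.37  0.14] t 15.05 shift [ 1.3 -2.2 93.4] turn [ 0.01  0.   -0.  ]
pos [0.473  0.26   0.2235] yaw -3.1 F [ 0.75 -0.24  0.07] t 15.1 shift [ 0.9 -2.7 93.5] turn [ 0.01 -0.   -0.02]
```

View pics/w7.png

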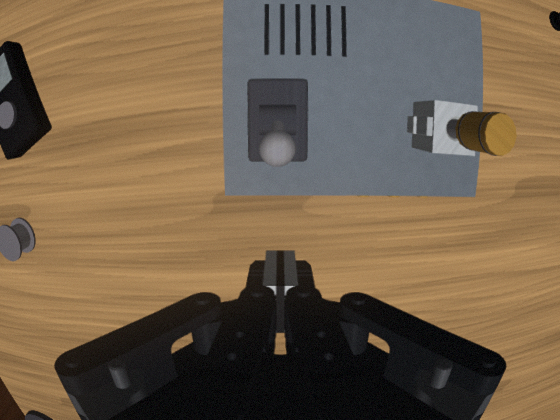

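Shut fingers (280,270) line up with the ball (278,148), short of the box edge. Going down.

```bash
python3 -c "
from h import *
c=load('w7')[2];print(fray(c,278,148,.137))"; python3 -m crank '[[[0,-1,40],[0,0,0],0],[[0,-1,75],[0,0,0],0],[[0,-1,91],[0,0,0],0],[[0,-1,93],[0,0,0],0],[[0,-1,93],[0,0,0],0]]'; python3 -m crank '[[[4,0,0],[0,0,0],0],[[8,0,0],[0,0,0],0],[[12,0,0],[0,0,0],0],[[14,0,0],[0,0,0],0],[[14,0,0],[0,0,0],0]]'
```

```text
[0.52236131 0.25911939 0.137     ]
clock: 15.6
position: [0.4732, 0.2616, 0.1308]
orientation: [3.14, -0.088, 0.0]
contact_force: [-0.6, -0.3, 0.7]
opening: 0.0002
clock: 16.1
position: [0.4869, 0.2623, 0.131]
orientation: [-3.14, 0.085, -0.001]
contact_force: [0.4, 0.7, 0.5]
opening: -0.0001
```

```bash
python3 -m crank '[[[1.5,0,0],[0,0,0],0],[[3,0,0],[0,0,0],0],[[4.5,0,0],[0,0,0],0],[[6,0,0],[0,0,0],0],[[7.5,0,0],[0,0,0],0],[[9,0,0],[0,0,0],0],[[10.5,0,0],[0,0,0],0],[[12,0,0],[0,0,0],0]]'; python3 -m crank '[[[2,0,0],[0,0,0],0],[[4,0,0],[0,0,0],0],[[6,0,0],[0,0,0],0],[[8,0,0],[0,0,0],0],[[10,0,0],[0,0,0],0]]'
```

```text
clock: 16.9
position: [0.4984, 0.2616, 0.1307]
orientation: [-3.14, 0.085, -0.0]
contact_force: [-0.8, -0.3, -0.8]
opening: -0.0
clock: 17.4
position: [0.5085, 0.261, 0.1307]
orientation: [-3.14, 0.085, -0.0]
contact_force: [-2.5, 0.1, 1.3]
opening: -0.0001
```

```bash
python3 -m crank '[[[3,0,0],[0,0,0],0],[[6,0,0],[0,0,0],0],[[9,0,0],[0,0,0],0],[[12,0,0],[0,0,0],0],[[15,0,0],[0,0,0],0],[[18,0,0],[0,0,0],0],[[21,0,0],[0,0,0],0],[[24,0,0],[0,0,0],0]]'; python3 -m crank '[[[1.5,0,0],[0,0,0],0],[[3,0,0],[0,0,0],0],[[4.5,0,0],[0,0,0],0],[[6,0,0],[0,0,0],0]]'
```

```text
clock: 18.2
position: [0.5326, 0.2597, 0.1307]
orientation: [-3.14, 0.085, -0.0]
contact_force: [-1.1, 0.3, 0.9]
opening: -0.0002
clock: 18.6
position: [0.538, 0.2594, 0.1305]
orientation: [3.14, -0.085, -0.001]
contact_force: [-0.8, 0.2, -1.3]
opening: -0.0001
```

```bash
python3 -m crank '[[[1,0,0],[0,0,0],0],[[2,0,0],[0,0,0],0],[[3,0,0],[0,0,0],0]]'
```

```text
clock: 18.9
position: [0.5411, 0.2593, 0.1306]
orientation: [3.14, -0.085, -0.001]
contact_force: [-1.5, 1.3, -0.8]
opening: 0.0001
```

```bash
python3 -m crank '[[[1,0,0],[0,0,0],0],[[2,0,0],[0,0,0],0]]'; python3 -m crank '[[[0.7,0,0],[0,0,0],0],[[1.4,0,0],[0,0,0],0]]'
```

```text
clock: 19.1
position: [0.5427, 0.2592, 0.1306]
orientation: [3.14, -0.085, -0.002]
contact_force: [-3.8, 0.2, -0.3]
opening: -0.0002
clock: 19.3
position: [0.5428, 0.2592, 0.1305]
orientation: [3.14, -0.084, -0.006]
contact_force: [-7.4, 1.4, 2.2]
opening: -0.0003
```

```bash
python3 -m crank '[[[0.7,0,0],[0,0,0],0],[[0.7,0,0],[0,0,0],0]]'
```

```text
clock: 19.5
position: [0.5428, 0.2592, 0.1305]
orientation: [3.14, -0.084, -0.008]
contact_force: [-7.3, 0.2, 2.3]
opening: -0.0002
```

End stop felt (7 N, position held). Backing away and up, then a last look.

```bash
python3 -m crank '[[[-10,0,0],[0,0,0],0],[[-35,0,0],[0,0,0],0],[[-70,0,0],[0,0,0],0],[[-80,0,-40],[0,0,0],0],[[-80,0,-80],[0,0,0],0],[[-80,0,-100],[0,0,0],0],[[-80,0,-100],[0,0,0],0]]'
python3 - <<'E'
from h import *
save('wrist','w8');save('side','s8');save('scene','c8')
A=load('w8')[0];B=load('s8')[0][100:400,150:400]
cv2.imwrite('pics/fin.png',np.hstack([cv2.resize(A,(400,300)),cv2.resize(B,(360,300))]))
for f,(x0,x1,y0,y1) in(('c8',(340,375,140,200)),('s8',(255,310,230,320))):
    im,d,cc=load(f);P=cloud(d,cc)[y0:y1,x0:x1].reshape(-1,3);h=P[(P[:,2]>.155)&(P[:,2]<.195)&(np.hypot(P[:,0]-.535,P[:,1]-.11)<.03)];print(f,'sil top',np.percentile(h[:,2],[50,95]).round(4),len(h))
    P=cloud(d,cc).reshape(-1,3);h=P[(P[:,2]>.128)&(P[:,2]<.16)&(np.hypot(P[:,0]-.57,P[:,1]-.258)<.03)];print('ball',h.mean(0).round(3),len(h))
E
```

```text
clock: 20.2
position: [0.4684, 0.2647, 0.2346]
orientation: [-3.135, 0.085, -0.014]
contact_force: [0.4, -0.1, -0.3]
opening: -0.0001
c8 sil top [0.1789 0.1838] 231
ball [0.569 0.254 0.143] 117Traceback (most recent call last):
  File "<stdin>", line 6, in <module>
    return _quantile_unchecked(
        a, q, axis, out, overwrite_input, method, keepdims, weights)
    return _ureduce(a,
                    func=_quantile_ureduce_func,
    ...<5 lines>...
                    overwrite_input=overwrite_input,
                    method=method)
    r = func(a, **kwargs)
    result = _quantile(arr,
                       quantiles=q,
    ...<2 lines>...
                       out=out,
                       weights=wgt)
    slices_having_nans = np.isnan(arr[-1, ...])
                                  ~~~^^^^^^^^^
IndexError: index -1 is out of bounds for axis 0 with size 0
```

View pics/fin.png

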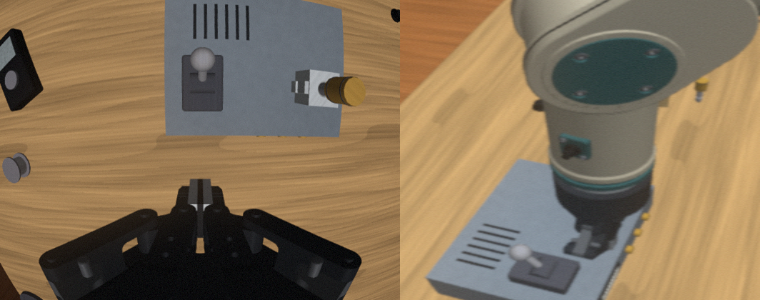

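Toggle (202,60 in the left panel) leans to the far side, silencer (347,90) stands seated, robot clear. Handing in.

```bash
python3 -c "
from station import *
print(sign_off())"
```

```text
the job is handed in; nothing more can be done
None
```

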